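Dial open the locker's combination lock and present it

TASK

Turn the dial of the blue combination lock clockwise, past its false clicks, until the white line clicks into the notch at the red mark, without running far past it; then take the steel shackle and pull it up until it is fully open. Lift the lock by its shackle out of its cradle and finish still holding it up by the shackle, open, upright, still and about 10 cm above the cradle, ready to hand over. Leave the things round about where they are.

Things in the scene. Friction and masses are not known exactly. Their poses are not given: they have to be found in the camera images.
- lock: blue combination lock, loose, about 0.5 kg: housing 50 (x) x 105 (y) x 42 (z) mm, standing in the cradle, whose rim takes the dial's torque. Origin at the centre of its underside, z up; at yaw 0 its x points away from the robot. On top: the dial at local y = +27 mm, the shackle at local y = -31 mm. The balance point is about under the shackle, so it hangs level from it
- dial (a joint): the lock's black dial, vertical axis, rad, positive counterclockwise from above, range -1.0 to 1.7. 0 = white line at the red mark, the only notch (play 0.12) that frees the shackle; starts at 0.7 to 1.5, so turn it clockwise. A sprung pawl clicks into a notch every 0.4 rad (a black tick at each), peak torque about 0.1 N m, and centres the dial there; the others are false
- dial_grip (a point): top centre of the dial's upright grip bar, on the dial axis, 71 mm above the lock origin. The bar is 36 mm long, 11 mm thick, 20 mm tall (its top is this point) on a round skirt 39 mm across and 8 mm high. Its frame turns with the dial: the bar lies along the frame's x and the white line lies on its -x half
- white_line (a point): outer end of the white line on the dial's skirt, 19.5 mm from the dial axis
- red_mark (a point): red mark on the lock's top, at the -x side of the dial, 22 mm from the dial axis, 43 mm above the lock origin
- shackle (a joint): steel shackle, slides straight up out of the lock, m: 0 = shut, 0.022 = fully open (stop). Sprung shut: it takes about 2 N to raise and returns if let go; blocked within about 1 to 2 mm unless the dial is at 0. When the lock hangs from the shackle its own weight keeps the shackle open if unlocked
- shackle_grip (a point): top centre of the shackle's straight crossbar, 95 mm above the lock origin when shut. The crossbar lies along the lock's x: 50 mm long, 12 mm thick (y), 14 mm tall (top at this point), on two round legs of 11 mm at x = +-18 mm; the housing top lies 53 mm below this point when shut
- cradle: fixed aluminium cradle, 70 (x) x 125 (y) mm, origin at the centre of its underside on the worktop. Floor 6 mm high with the lock standing on it; rim to 17 mm height, 11 mm up the lock's sides, 2 mm play all round, open above
- microscope: fixed white stereo microscope, left of and behind the lock; origin under its middle on the worktop. Its flat base is about 170 mm wide (y); its head and eyepieces stand some 0.2 to 0.45 m high and overhang about 0.2 m from the origin towards the robot (-x), 0.1 m to either side: swing the arm in close to the robot to pass in front of it
- petri: clear petri dish with lid-less rim, 87 mm across, 14 mm high, bystander, origin at the centre of its underside
- jar_a: specimen jar with blue cap, 53 mm across, 65 mm high, bystander, origin at underside
- jar_b: second such jar with blue cap, bystander, origin at underside
- dropper: brown dropper bottle, 32 mm across, 96 mm high, bystander, origin at underside
- counter: grey tally counter, 64 x 54 x 26 mm, bystander, origin at underside

How it is judged:
On the way, in this order (a step that is already met when the one before it is completed fails the run):
1. the dial rests in the notch at the red mark (within 0.12 rad), the lock in its cradle and its shackle still shut (value of joint dial between -0.12 and 0.12 rad and value of joint shackle below 0.006 m and distance between lock and cradle below 0.012 m), for 0.3 s.
2. the shackle is pulled up, fully open (at least 18 of 22 mm) (value of joint shackle above 0.018 m), for 0.2 s.
At the end, for the whole second after the job is handed in: the lock hangs open from the fingers (shackle out at least 18 of 22 mm, dial within 0.2 rad of the red mark), its underside at least 60 mm above the cradle's floor and within 250 mm of the cradle sideways, tilted less than 0.3 rad, moving slower than 30 mm/s, touching the cradle no more (value of joint shackle above 0.018 m and value of joint dial between -0.2 and 0.2 rad and z of lock in the frame of cradle above 0.066 m and angle between lock's own z axis and vertical below 0.3 rad and linear speed of lock below 0.03 m/s and horizontal distance between lock and cradle below 0.25 m and contact force between the fingers and lock above 2 N and contact force between lock and cradle below 0.05 N); the arm keeps its last pose, push and grip.
It fails at once if a bystander is pushed more than 30 mm (distance of any of petri, jar_a, jar_b, dropper, counter from where it was at the start of the episode above 0.03 m).
It fails at once if the dial is turned more than 0.6 rad past the mark (value of joint dial below -0.6 rad).
It also fails if it takes over 48 s, if anything falls off the work surface, if the arm or the gripper's body presses on something with over 40 N, if the wrist force passes 120 N, or if a joint passes its speed limit or range.

ROBOT

A 6-joint arm with a two-finger parallel gripper is mounted at the origin on a cart in front of the work surface, level with it; the furniture and walls round the work are solid. World frame = base frame: x ahead of the robot, y to its left, z up, the work surface at z = 0. Lengths are in m, angles in rad, forces in N, time in s.
With the tool pointing down it reaches from about 0.4 to 0.825 m from the base axis. Payload 7 kg.
Tool frame: the origin (TCP) lies at the very end of the fingers, on their centre line; the grasp point (between the pads) lies 19 mm behind it (bot.pinch_z is the distance from the TCP to the grasp point, in m); z points along the fingers, y is the line along which they close (so a half turn about z gives the same grasp; the last joint's range is limited). The gripper opens to 88 mm and grips with 3 to 60 N. Pads are 19 mm wide; open, the fingers measure 130 mm over their backs; the gripper's body (78 mm by 193 mm) begins 47 mm behind the grasp point.
Start: joints at [-0.845, 0.359, 0.012, 0, -1.224, -0.288], TCP at [0.286, -0.611, 0.227] pointing down, gripper open.
Joint ranges: [-3.07, 3.07], [-1.43, 2.12], [-1.02, 1.25], [-3.03, 1.67], [-3.05, -0], [-3.03, 3.03]. Speed limits (rad/s): [2.39, 2.39, 3.01, 3.14, 3.14, 3.14].

INTERFACE

Orientations are given as a rotation vector (axis times angle).
In Python, from workcell import bot, sensors, grab_frame gives the robot as it stands (bot), with the cameras as plain functions and the readings (sensors). Calls block until the motion is done:
- bot.movep(position, orientation): joint-space move of the TCP to a pose.
- bot.movel(position, attitude=None, velocity=0.15): straight line of the TCP; attitude=None keeps the orientation; velocity is the mean speed in m/s.
- bot.move_joints(angles): joint-space move.
- bot.gripper_open() and bot.close(grip_force=None): open the fingers fully, or close them until they stop; grip_force is the grip in N (None keeps the last).
- bot.hold(seconds).
- bot.solve_ik(position, orientation): joint angles nearest the present ones, or None.
- grab_frame(name): name is "scene" or "top" or "wrist"; returns a dict with "image" (400x640x3 uint8, red, green, blue), "fx", "fy", "cx", "cy" (pixels), "T" (4x4, takes a point from camera to world coordinates). Camera axes: x right, y down, z forward; pixel columns grow to the right and rows downward; lengths in m; the calibration is good to about 2 mm. A picture is of the moment at which its call begins. There is no depth.
A pose or a line that the arm cannot do raises bot.MotionError and nothing moves.
- bot.finish_job(): hands the job in; it is judged then, once.
Readings, each from a call of its own:
- sensors.get_time_s(): time.
- sensors.get_q(): joint angles.
- sensors.get_joint_velocities(): joint speeds.
- sensors.get_tau(): joint torques, N m.
- sensors.get_position(): TCP position.
- sensors.get_eef_rot(): TCP orientation.
- sensors.get_ft_force(): force on the tool from outside, world axes, zero at the start.
- sensors.get_wrist_torque(): the same for the moment, N m.
- sensors.get_finger_gap(): finger opening in m.
- sensors.get_grip_force(): force on a finger pad.
Only numpy, scipy, OpenCV 4.12 (cv2) and the standard library are available. Lean on these libraries where they do the work, as an engineer would, in place of code of your own. Each camera call takes 0.05 s, during which the arm holds its last target. There are 200 camera calls.

## Working session

There is one attempt and no reset: what is moved stays moved. The work goes in short steps, each a Python script; the robot and the scene stay as the last script left them, time stands still between calls to the robot, and variables do not carry over. Pictures are saved under pics/ and viewed, at most 10 in all, crops included, and the job is handed in when it is done.

```bash
ls; mkdir -p pics; python3 - <<'E'
from workcell import bot, sensors, grab_frame
import cv2,numpy as np
for n in ("top","scene"):
    f=grab_frame(n); cv2.imwrite(f"pics/{n}0.png",f["image"][:,:,::-1]); print(n,f["fx"],f["fy"],f["cx"],f["cy"]); print(np.round(f["T"],4).tolist())
print(sensors.get_eef_rot(),sensors.get_position(),sensors.get_time_s(),bot.pinch_z)
E
```

```text
pics
workcell.py
top 507.7694897931727 507.7694897931727 310.5400191887546 201.71018775915948
[[-0.0004, -0.9849, 0.1732, 0.3236], [-1.0, 0.0011, 0.0039, -0.0237], [-0.0041, -0.1732, -0.9849, 1.4325], [0.0, 0.0, 0.0, 1.0]]
scene 414.5386585714544 414.5386585714544 323.7791010003715 196.45531188532925
[[0.7767, -0.2544, 0.5762, -0.1081], [-0.6295, -0.3425, 0.6974, -0.8037], [0.0199, -0.9044, -0.4262, 0.5738], [0.0, 0.0, 0.0, 1.0]]
[ 6.81862995e-01 -3.06623551e+00 -2.19903774e-03] [ 0.28593625 -0.61096084  0.22572646] 0.1 0.0188
```

View pics/top0.png

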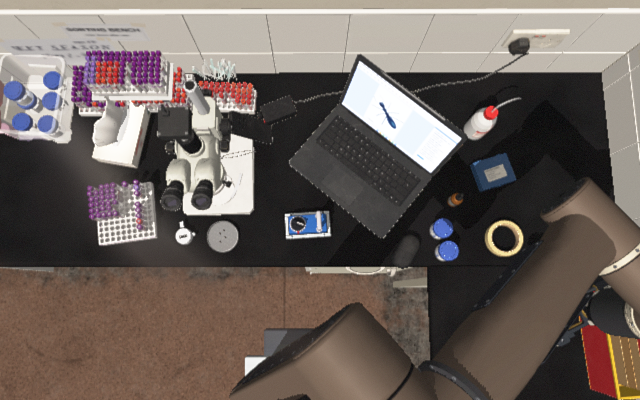

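View pics/scene0.png

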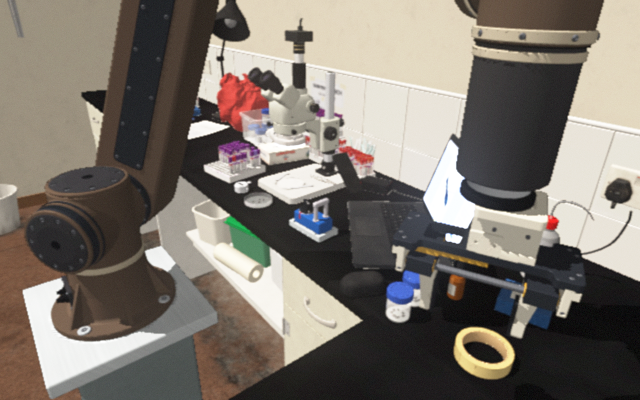

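```bash
cat > h.py <<'E'
from workcell import bot, sensors, grab_frame
import numpy as np, cv2
from scipy.spatial.transform import Rotation as R
def ray(f,u,v,z):
    T=f["T"]; d=T[:3,:3]@np.array([(u-f["cx"])/f["fx"],(v-f["cy"])/f["fy"],1]); o=T[:3,3]
    return o+d*(z-o[2])/d[2]
def proj(f,p):
    T=f["T"]; c=T[:3,:3].T@(np.array(p)-T[:3,3]); return f["fx"]*c[0]/c[2]+f["cx"], f["fy"]*c[1]/c[2]+f["cy"]
def down(a):
    """tool pointing down, closing line (tool y) at world angle a"""
    y=np.array([np.cos(a),np.sin(a),0]); z=np.array([0,0,-1.]); return R.from_matrix(np.c_[np.cross(y,z),y,z]).as_rotvec()
E
python3 - <<'E'
from h import *
f=grab_frame("top")
for n,u,v,z in [("dial",298,225,.06),("shackle",319,221,.1),("cradle",308,224,.01),("jar",440,228,.065),("counter",223,236,.02),("laptop corner",360,58,.2),("lap front",383,233,.01),("lap left",290,162,.01),("micro eye",203,195,.3)]: print(n,ray(f,u,v,z).round(3))
c=f["image"][190:260,265:350,::-1]; cv2.imwrite("pics/c1.png",cv2.resize(c,None,fx=8,fy=8,interpolation=cv2.INTER_CUBIC)[:560,:680])
print(R.from_rotvec(sensors.get_eef_rot()).as_matrix().round(3).tolist())
w=grab_frame("wrist"); Tt=np.eye(4);Tt[:3,:3]=R.from_rotvec(sensors.get_eef_rot()).as_matrix();Tt[:3,3]=sensors.get_position()
print((np.linalg.inv(Tt)@w["T"]).round(3).tolist(),w["fx"])
E
```

```text
dial [0.501 0.016 0.06 ]
shackle [ 0.506 -0.041  0.1  ]
cradle [ 0.51  -0.011  0.01 ]
jar [ 0.491 -0.369  0.065]
counter [0.475 0.226 0.02 ]
laptop corner [ 0.919 -0.147  0.2  ]
lap front [ 0.484 -0.222  0.01 ]
lap left [0.69  0.041 0.01 ]
micro eye [0.539 0.225 0.3  ]
[[-0.906, -0.424, -0.001], [-0.424, 0.906, 0.001], [0.0, 0.001, -1.0]]
[[-0.001, -0.961, -0.275, 0.075], [1.0, -0.002, 0.001, -0.0], [-0.002, -0.275, 0.961, -0.157], [0.0, 0.0, 0.0, 1.0]] 279.0995966013689
```

View pics/c1.png

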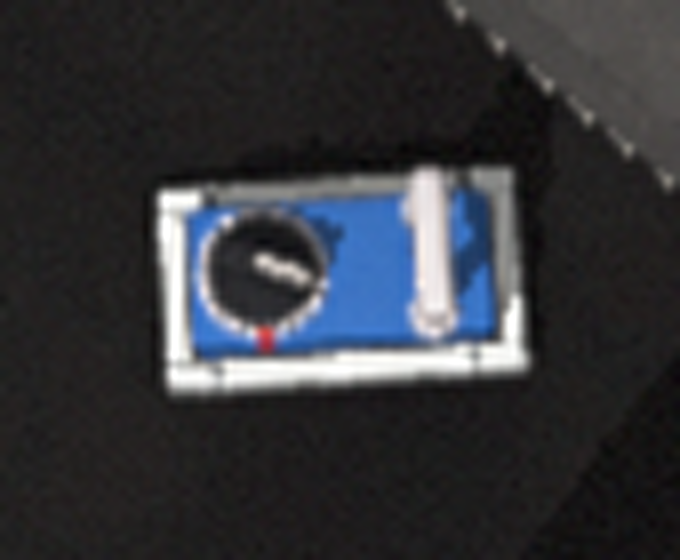

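```bash
python3 - <<'E'
from h import *
bot.movep([0.27,-0.40,0.30],sensors.get_eef_rot())
bot.movep([0.49,-0.01,0.24],down(np.pi/2))
print(sensors.get_q().round(3),sensors.get_position().round(4),sensors.get_time_s())
for p,a in [((.5,.016,.06),x) for x in (-.3,2.85,-.8,2.3,.8,.08,-2.3,-3.06)]+[((.5,-.04,.1),x) for x in (1.65,-1.49)]:
    q=bot.solve_ik(p,down(a)); print(p,a,None if q is None else np.round(q,2))
f=grab_frame("wrist"); np.savez("w1.npz",**f); cv2.imwrite("pics/w1.png",f["image"][:,:,::-1])
print([np.round(proj(f,p)) for p in [(.501,.016,.06),(.506,-.041,.1)]])
E
```

```text
[ 0.38   0.042 -0.362  0.    -1.168 -1.952] [ 0.4901 -0.0107  0.2398] 2.7583
(0.5, 0.016, 0.06) -0.3 [ 0.43  0.25 -0.58 -0.   -0.74  2.42]
(0.5, 0.016, 0.06) 2.85 [ 0.43  0.25 -0.58  0.   -0.74 -0.72]
(0.5, 0.016, 0.06) -0.8 [ 0.43  0.25 -0.58  0.   -0.74  1.92]
(0.5, 0.016, 0.06) 2.3 [ 0.43  0.25 -0.58  0.   -0.74 -1.27]
(0.5, 0.016, 0.06) 0.8 [ 0.43  0.25 -0.58  0.   -0.74 -2.77]
(0.5, 0.016, 0.06) 0.08 [ 0.43  0.25 -0.58  0.   -0.74  2.8 ]
(0.5, 0.016, 0.06) -2.3 [ 0.43  0.25 -0.58  0.   -0.74  0.42]
(0.5, 0.016, 0.06) -3.06 [ 0.43  0.25 -0.58  0.   -0.74 -0.34]
(0.5, -0.04, 0.1) 1.65 [ 0.31  0.2  -0.53 -0.   -0.84 -1.8 ]
(0.5, -0.04, 0.1) -1.49 [ 0.31  0.2  -0.53  0.   -0.84  1.34]
[array([347., 192.]), array([298., 205.])]
```

View pics/w1.png

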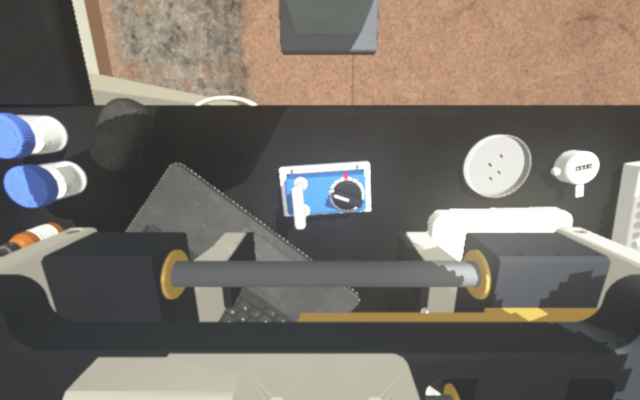

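```bash
python3 - <<'E'
from h import *
i=np.load("w1.npz")["image"]; c=i[155:227,272:380,::-1]
cv2.imwrite("pics/c2.png",cv2.resize(c,None,fx=7.4,fy=7.4,interpolation=cv2.INTER_CUBIC)[:600,:800])
E
```

```text
(no output)
```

View pics/c2.png

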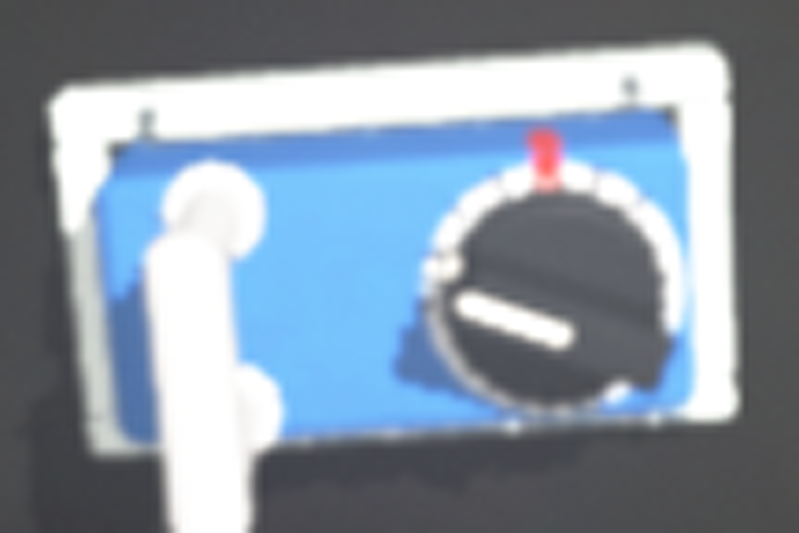

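```bash
cat >> h.py <<'E'
class W: pass
E
python3 - <<'E'
from h import *
f=dict(np.load("w1.npz"))
g=lambda u,v,z: ray(f,272+(u+.5)/7.4-.5,155+(v+.5)/7.4-.5,z)
C=[g(*p,.017) for p in [(52,92),(727,45),(740,415),(92,455)]]
for c in C: print(c.round(4))
print("sizes",[round(float(np.linalg.norm(C[i]-C[(i+1)%4])),4) for i in range(4)])
ctr=np.mean(C,0); d=(C[1]-C[0])+(C[2]-C[3]); yaw=np.arctan2(d[1],d[0])-np.pi/2
print("cradle",ctr.round(4),"yaw",yaw)
Rz=R.from_euler("z",yaw).as_matrix()
L=ctr.copy(); L[2]=.006
for n,l in [("dial",(0,.027,.071)),("red",(-.022,.027,.043)),("shackle",(0,-.031,.095)),("shackle -x",(-.025,-.031,.095))]:
    p=L+Rz@l; u,v=proj(f,p); print(n,p.round(4),"crop px",round((u-272)*7.4),round((v-155)*7.4))
a,b=g(462,303,.077),g(570,335,.077); print("line top",a.round(4),b.round(4))
r=g(545,160,.049); print("red meas",r.round(4))
v=a-b; print("d", (np.arctan2(v[1],v[0])-np.pi-yaw+np.pi)%(2*np.pi)-np.pi)
s=g(445,265,.057)-(L+Rz@np.array([0,.027,0])); print("skirt line d",(np.arctan2(s[1],s[0])-np.pi-yaw+np.pi)%(2*np.pi)-np.pi,np.linalg.norm(s[:2]))
E
```

```text
[ 0.4764 -0.0751  0.017 ]
[0.468  0.0496 0.017 ]
[0.5396 0.0551 0.017 ]
[ 0.5475 -0.0707  0.017 ]
sizes [0.1249, 0.0718, 0.126, 0.0712]
cradle [ 0.5079 -0.0103  0.017 ] yaw 0.06515005489912418
dial [0.5061 0.0167 0.077 ] crop px 567 330
red [0.4841 0.0152 0.049 ] crop px 548 162
shackle [ 0.5099 -0.0412  0.101 ] crop px 195 398
shackle -x [ 0.4849 -0.0428  0.101 ] crop px 179 236
line top [ 0.5011 -0.0008  0.077 ] [0.5064 0.0167 0.077 ]
red meas [0.4832 0.0141 0.049 ]
d 1.2067805085723364
skirt line d 1.1923366830442497 0.020759738973903236
```

```bash
cat >> h.py <<'E'
yaw=.065; D=np.array([.506,.0165,0]); S=np.array([.5099,-.0412,0])
def at(p,z): return np.array([p[0],p[1],z])
def st(m): print(m,"t%.2f"%sensors.get_time_s(),"pos",sensors.get_position().round(4),"gap %.4f"%sensors.get_finger_gap(),"grip %.1f"%sensors.get_grip_force(),"F",sensors.get_ft_force().round(1),"M",sensors.get_wrist_torque().round(2))
E
python3 - <<'E'
from h import *
a=yaw+1.2+np.pi/2
bot.movep(at(D,.15),down(a)); st("above")
bot.movel(at(D,.061),velocity=.08); st("down")
bot.close(20); st("closed")
for x in np.arange(.1,.45,.1): bot.movep(at(D,.061),down(a-x)); st("turn %.1f"%x)
bot.movep(at(D,.061),down(a-.43)); bot.gripper_open(); st("open")
bot.movel(at(D,.15),velocity=.15)
f=grab_frame("wrist"); np.savez("w2.npz",**f)
u,v=map(int,proj(f,at(D,.077))); i=f["image"][max(v-50,0):v+50,max(u-60,0):u+60,::-1]; print(u,v)
cv2.imwrite("pics/c3.png",cv2.resize(i,None,fx=5,fy=5,interpolation=cv2.INTER_CUBIC))
E
```

```text
above t3.93 pos [0.5062 0.0162 0.1504] gap 0.0875 grip 0.0 F [ 1.   0.  -0.5] M [ 0.    0.04 -0.02]
down t5.20 pos [0.5064 0.0166 0.0615] gap 0.0874 grip 0.0 F [-0.8 -0.1  0.6] M [ 0.01  0.06 -0.01]
closed t6.38 pos [0.5063 0.0166 0.061 ] gap 0.0107 grip 20.0 F [ 1.1  0.4 -0.1] M [ 0.17 -0.4   0.04]
turn 0.1 t6.63 pos [0.5061 0.0166 0.0611] gap 0.0106 grip 20.0 F [ 1.6  0.2 -0.7] M [ 0.19 -0.37 -0.01]
turn 0.2 t6.88 pos [0.5061 0.0166 0.061 ] gap 0.0111 grip 20.0 F [ 0.6  0.2 -0.5] M [ 0.27 -0.28  0.06]
turn 0.3 t7.13 pos [0.506  0.0166 0.061 ] gap 0.0112 grip 20.0 F [0.4 1.1 0.8] M [ 0.38 -0.23 -0.08]
turn 0.4 t7.38 pos [0.506  0.0166 0.061 ] gap 0.0106 grip 20.0 F [ 0.4  1.8 -0.6] M [ 0.55 -0.15 -0.  ]
open t8.95 pos [0.506  0.0165 0.061 ] gap 0.0873 grip 0.0 F [-0.1  0.4  0.5] M [0.04 0.05 0.01]
325 210
```

View pics/c3.png

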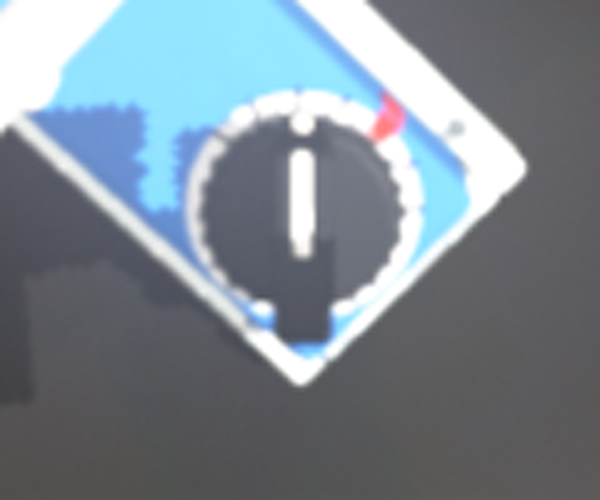

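The white line points straight up (302,125) and the red mark is about 45° clockwise at (388,118), so the dial sits at ≈0.8. Next I grip the bar endwise, which opens clear of the shackle at 0.

```bash
python3 - <<'E'
from h import *
a=yaw+.8-np.pi
bot.movep(at(D,.15),down(a)); bot.movel(at(D,.061),velocity=.08); st("down")
bot.close(40); st("closed")
for x in np.r_[np.arange(.1,.75,.1),.77,.82]: bot.movep(at(D,.061),down(a-x)); st("turn %.2f"%x)
bot.hold(.2); bot.gripper_open(); st("open")
bot.movel(at(D,.15),velocity=.15)
f=grab_frame("wrist"); np.savez("w3.npz",**f)
u,v=map(int,proj(f,at(D,.077))); u0,v0=max(u-75,0),max(v-50,0); i=f["image"][v0:v+50,u0:u+75,::-1]; print(u0,v0)
cv2.imwrite("pics/c4.png",cv2.resize(i,None,fx=5,fy=5,interpolation=cv2.INTER_CUBIC))
E
```

```text
down t12.43 pos [0.5064 0.0166 0.0615] gap 0.0877 grip 0.0 F [ 0.2 -0.1 -0. ] M [-0.09  0.18  0.02]
closed t13.30 pos [0.506  0.0165 0.061 ] gap 0.0355 grip 40.0 F [-0.2  0.4  0.3] M [-0.08  0.15  0.01]
turn 0.10 t13.55 pos [0.506  0.0165 0.061 ] gap 0.0349 grip 40.0 F [ 0.1 -0.9  0.3] M [-0.24  0.04  0.07]
turn 0.20 t13.80 pos [0.506  0.0165 0.061 ] gap 0.0356 grip 40.0 F [ 0.8 -0.6 -1.3] M [-0.25 -0.02 -0.05]
turn 0.30 t14.05 pos [0.506  0.0165 0.061 ] gap 0.0357 grip 40.0 F [ 0.8 -0.1 -1.4] M [-0.33 -0.06 -0.04]
turn 0.40 t14.30 pos [0.506  0.0165 0.061 ] gap 0.0352 grip 40.0 F [-0.4 -0.8 -0.5] M [-0.25 -0.05 -0.01]
turn 0.50 t14.55 pos [0.506  0.0165 0.061 ] gap 0.0354 grip 40.0 F [ 1.2 -0.6 -1. ] M [-0.31 -0.14  0.06]
turn 0.60 t14.80 pos [0.506  0.0165 0.061 ] gap 0.0357 grip 40.0 F [-0.9 -0.7 -0.5] M [-0.3  -0.19 -0.08]
turn 0.70 t15.05 pos [0.506  0.0165 0.061 ] gap 0.0354 grip 40.0 F [ 1.5  0.2 -1.4] M [-0.27 -0.17 -0.08]
turn 0.77 t15.30 pos [0.506  0.0165 0.061 ] gap 0.0352 grip 40.0 F [ 1.6 -1.  -1.4] M [-0.21 -0.1  -0.03]
turn 0.82 t15.55 pos [0.506  0.0165 0.061 ] gap 0.0355 grip 40.0 F [ 0.6 -0.7 -1.6] M [-0.19 -0.12 -0.04]
open t16.76 pos [0.506  0.0165 0.061 ] gap 0.0875 grip 0.0 F [-0.1  0.1 -0.1] M [ 0.06  0.13 -0.01]
249 160
```

View pics/c4.png

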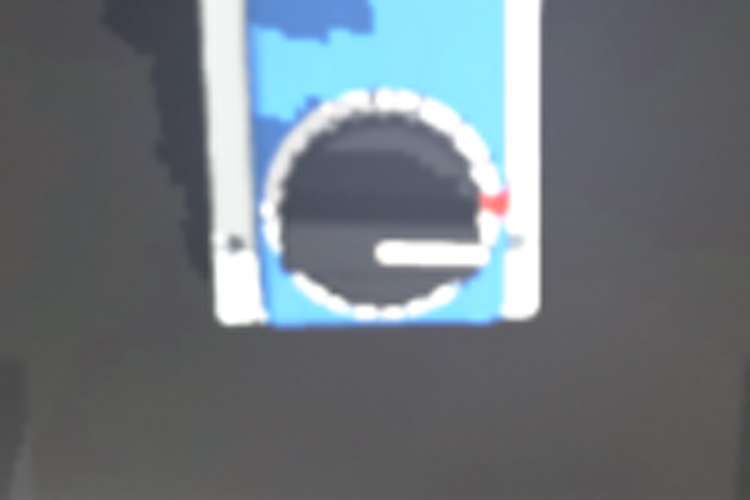

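Line at (380–487,253), parallel to the lock's x axis and pointing to the red mark (495,203; the bar's height shifts it by parallax): dial at ≈0. Now the shackle.

```bash
python3 - <<'E'
from h import *
a=yaw-np.pi/2
bot.movep(at(S,.17),down(a)); bot.movel(at(S,.0825),velocity=.1); st("down")
bot.close(50); st("closed")
bot.movel(at(S,.093),velocity=.03); st("10mm")
bot.movel(at(S,.1045),velocity=.03); bot.hold(.4); st("22mm")
bot.movel(at(S,.125),velocity=.05); bot.hold(.2); st("42mm")
f=grab_frame("scene"); 
u,v=map(int,proj(f,at(S,.08))); i=f["image"][v-50:v+50,u-75:u+75,::-1]
cv2.imwrite("pics/c5.png",cv2.resize(i,None,fx=5,fy=5,interpolation=cv2.INTER_CUBIC))
E
```

```text
down t20.08 pos [ 0.5104 -0.0411  0.083 ] gap 0.0877 grip 0.0 F [ 0.3 -0.3 -0.4] M [-0.11  0.19  0.05]
closed t21.26 pos [ 0.5099 -0.0413  0.0825] gap 0.0116 grip 50.0 F [ 0.2 -0.8  0.6] M [-0.58  0.01  0.01]
10mm t21.76 pos [ 0.5099 -0.0413  0.0932] gap 0.0118 grip 50.0 F [ 0.5 -1.6 -2. ] M [-0.8  -0.05 -0.03]
22mm t22.69 pos [ 0.5099 -0.0413  0.1045] gap 0.0117 grip 50.0 F [ 0.6 -2.4 -2.3] M [-1.01 -0.07 -0.03]
42mm t23.45 pos [ 0.5096 -0.0413  0.1247] gap 0.0113 grip 50.0 F [ 0.6 -0.4 -5.8] M [-0.26  0.12 -0.05]
```

View pics/c5.png

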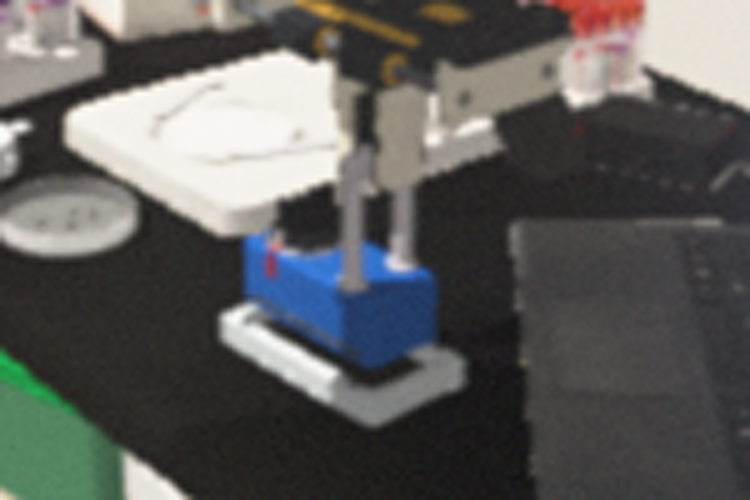

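The shackle's legs, crop (350–400,150–290), are drawn well out. The housing hangs level, clear of the cradle, and the wrist reads about 5.3 N, which matches the lock's weight. I'll lift to about 10 cm.

```bash
python3 - <<'E'
from h import *
bot.movel(at(S,.205),velocity=.06); bot.hold(1.0); st("up")
f=grab_frame("scene"); 
u,v=map(int,proj(f,at(S,.15))); i=f["image"][max(v-55,0):v+65,u-75:u+75,::-1]
cv2.imwrite("pics/c6.png",cv2.resize(i,None,fx=5,fy=5,interpolation=cv2.INTER_CUBIC))
E
```

```text
up t25.98 pos [ 0.5099 -0.0412  0.205 ] gap 0.0117 grip 50.0 F [-0.4  0.4 -5.2] M [-0.27  0.17  0.03]
```

View pics/c6.png

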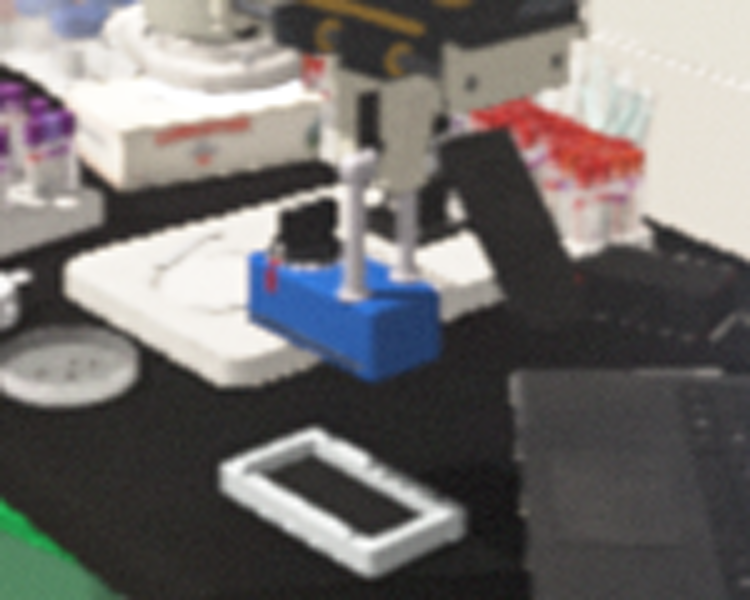

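The lock hangs open and level by its shackle, housing at crop (345,315), well above the empty cradle at (340,500). Handing in.

```bash
python3 -c "
from workcell import bot, sensors, grab_frame
print(bot.finish_job())"
```

```text
the job is handed in; nothing more can be done
None
```

I turned the dial to the red mark, pulled the shackle open, and handed the job in at about 26 s with the lock hanging open, level and still, about 10 cm above its cradle; the hand-in returned no verdict.

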